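Clear the lever's path and lock the mould press collar

TASK

First lift the rectangular pink block mould out from in front of the tilted press and stand it upright on the floor of the green tray. Then, with the way clear, turn the blue lock collar clockwise by the black post on its lever until its white line meets the red locked mark, and let go. Leave the two round moulds and the jar where they stand.

Things in the scene. Friction and masses are not known exactly. Their poses are not given: they have to be found in the camera images.
- block_mould: Loose pink silicone block, 90 mm along its x, 56 mm along its y, 70 mm tall, about 0.35 kg, standing on the table just before the downhill side of the press, where the lever must sweep. Origin: centre of its underside.
- tray: Fixed green open tray, outside 180 mm (its x) by 140 mm (its y), 25 mm tall, walls and floor 5 mm thick. Stands left or right of the robot's front. Origin: centre of its underside.
- scrap_box: Fixed cardboard box of clay scraps, 180 by 140 mm, 35 mm tall, on the side where the tray is not. Origin: centre of its underside. Not to be used.
- press: Fixed mould press. Origin on the table below the collar's centre; its x points away from the robot, y to the left. Base plate 10 mm thick, x -55 to 135 mm, y -85 to 85 mm. On it a flask, 120 mm across, whose round top leans 30 degrees towards the press's -x and carries the blue collar.
- lamp_bar (a point): Middle of the underside of the press's fixed white lamp bar, 280 mm above the table: 30 mm wide (press's x), 290 mm long (y), 26 mm thick, on arms from two posts at press x 100, y +-125 mm. It overhangs the collar: an upright gripper at the lever hits it, one leaned along the collar's axis passes before it.
- collar_axis (a point): Centre of the blue collar's upper face, on its turning axis, about 114 mm above the table. Its z is the turning axis (up and leaning 30 degrees from vertical towards the press's -x), its y the press's y. The collar is 132 mm across and 16 mm thick.
- locked_mark (a point): The red locked mark: 8 mm wide radial line on the fixed steel rim inside the collar, 43 mm from the axis, downhill and to the left (25 degrees left of the downhill direction). A red tab below the collar's outer edge shows the same direction.
- white_line (a point): The white line on the blue collar's face, 8 mm wide, radial, 58 mm from the axis, at the lever's angle. Locked when on the same radius as the red mark.
- lever_post (a point): Grip point of the collar's lever: a black round post 20 mm in diameter, 57 mm tall, standing parallel to the collar's axis 100 mm out from it on a steel lever (20 mm wide, 12 mm thick, ending 128 mm from the axis). The point lies on the post's axis, 32 mm above the lever and 25 mm below the post's top. Its z is the collar's axis.
- collar (a joint): Turn of the collar in rad, growing clockwise seen from above; starts between 0 and 0.45 (lever to the right, press's -y) and the marks meet at 1.92; the end stop is at 2.35. It is stiff (about 2 to 4 N at the post) and stays where it is left.
- round_mould: Loose round pink mould, 80 mm across, 45 mm tall, left of the press. Origin: centre of its underside.
- small_mould: Loose round pink mould, 72 mm across, 45 mm tall, right of the block mould. Origin: centre of its underside.
- jar: Loose jar with an orange cap, 60 mm across, 120 mm tall, right of the press. Origin: centre of its underside.
There are look-alikes about, which are no part of the job. Leave any purple look-alike of the block_mould alone.

How it is judged:
By the outcome, as a careful person would: the job done as asked, in the order asked, and still so for the second after the job is handed in, with the robot touching nothing.
It also fails if it takes over 54 s, if anything falls off the work surface, if the arm or the gripper's body presses on something with over 40 N, if the wrist force passes 120 N, or if a joint passes its speed limit or range.

ROBOT

A 6-joint arm with a two-finger parallel gripper is mounted at the origin on the work surface. World frame = base frame: x ahead of the robot, y to its left, z up, the work surface at z = 0. Lengths are in m, angles in degrees, forces in N, time in s.
With the tool pointing down it reaches from about 0.35 to 0.875 m from the base axis. Payload 4.2 kg.
Tool frame: the origin (TCP) lies midway between the tips of the shut fingers; the grasp point (between the pads) lies 19 mm behind it; z points along the fingers, y is the line along which they close (so a half turn about z gives the same grasp; the last joint's range is limited). The gripper opens to 87 mm and grips with 3 to 60 N. Pads are 19 mm wide; open, the fingers measure 117 mm over their backs; the gripper's body (75 mm by 190 mm) begins 51 mm behind the grasp point.
Start: joints at [90.103, 22.042, 0.453, 0, -68.411, -14.817], TCP at [0.159, 0.604, 0.223] pointing down, gripper open.
Joint ranges: [-179.83, 179.83], [-69.29, 118.12], [-61.27, 80.66], [-181.25, 117.63], [-171.15, -9.14], [-177.46, 177.46]. Speed limits (degrees/s): [159.86, 159.86, 180, 180, 180, 180].

INTERFACE

Orientations are given as a 3x3 rotation matrix whose columns are the frame's x, y, z axes.
In Python, from station import * gives the robot as it stands.
- The arm moves only by the tool move_arm, never from a script. Its argument "targets" is text: rows parted by semicolons, each of 4 numbers parted by spaces: the shift along the world's x, y, z in units of 25 mm (1.0 is 25 mm), then the turn about the world's z in units of 5 degrees (1.0 is 5 degrees). In form: tx ty tz spin; .... A call has 1 to 10 rows; each row shifts and turns the commanded pose from where the row before left it; what a row does not reach is not made up. A row lasts 1/12 s, in which the tool goes at most 41.7 mm and 7.16 degrees, less where a joint would pass 70% of its speed; a pose out of reach is approached as far as the arm can. A call is refused whole if a number of a shift passes 1 or a number of a turn 1, either way. A call with a gripper value outside its range is refused whole. "gripper" is the finger opening in mm, from 0 to 87, set as the call begins (left out, the last holds). The fingers move at their own pace and stop on an object; the grip force is fixed at half the most. Time passes only in rows, so rows that do not move let the fingers close. It gives the time, the measured TCP pose, the force, the opening and the grip force at its end, in the units of the state.
- sense(): the state, without advancing time (a new reading comes with each control period).
- capture(name): name is "side" or "top" or "wrist"; returns a dict with "image" (420x560x3 uint8, blue, green, red), "fx", "fy", "cx", "cy" (pixels), "D" ([k1, k2, p1, p2, k3] as OpenCV has them; the pictures are not rectified), "world_from_camera" (4x4, takes a point from camera to world coordinates); the wrist camera has in their place "hand_eye" (4x4, takes a point from camera to tool coordinates, whose origin is the TCP and whose axes are the flange's). Camera axes: x right, y up, looking along -z (the intrinsics and any distortion apply to the point x, -y, -z); pixel columns grow to the right and rows downward; lengths in m; the calibration is good to about 2 mm. A picture is of the moment at which its call begins: read the wrist's pose just before it. There is no depth.
- finish_job(): hands the job in; it is judged then, once.
The state is a dict: "time_s": time; "joints": joint angles; "joint_velocities": joint speeds; "effort": joint torques, N m; "tcp_pos": TCP position; "ee_rot": TCP orientation; "wrist_force": force on the tool from outside, world axes, zero at the start; "moment": the same for the moment, N m; "gripper_width": opening from 0.0 (shut) to 1.0 (fully open); "gripper_force": force on a finger pad.
Only numpy, scipy, OpenCV 4.12 (cv2) and the standard library are available. Lean on these libraries where they do the work, as an engineer would, in place of code of your own. Each camera call takes 0.05 s, during which the arm holds its last target. There are 200 camera calls.

## Working session

There is one attempt and no reset: what is moved stays moved. The work goes in short steps, Python scripts to look and compute and a tool call to move; the robot and the scene stay as the last step left them, time stands still between calls to the robot, and variables do not carry over. Pictures are saved under pics/ and viewed, at most 10 in all, crops included, and the job is handed in when it is done.

Besides the shell and the picture viewer there is one more tool, called after ">>>" as a command line: name --argument value ..., lists and objects as JSON in quotes. move_arm: Moves the arm, as the interface text tells. Its arguments: {"type":"object","properties":{"targets":{"type":"string"},"gripper":{"type":"number"}},"required":["targets"]}

```bash
mkdir -p pics; ls
cat > h.py <<'E'
from station import *
import numpy as np, cv2
def shot(n,f):
    s=sense();c=capture(n);cv2.imwrite('pics/'+f,c['image']);c['s']=s
    if n=='wrist':
        T=np.eye(4);T[:3,:3]=np.array(s['ee_rot']).reshape(3,3);T[:3,3]=s['tcp_pos'];c['W']=T@np.array(c['hand_eye'])
    else: c['W']=np.array(c['world_from_camera'])
    return c
def K(c): return np.array([[c['fx'],0,c['cx']],[0,c['fy'],c['cy']],[0,0,1.]])
def ray(c,uv):
    p=cv2.undistortPoints(np.array(uv,float).reshape(-1,1,2),K(c),np.array(c['D'],float)).reshape(-1,2)
    d=np.c_[p[:,0],-p[:,1],-np.ones(len(p))]@c['W'][:3,:3].T
    return c['W'][:3,3],d
def onz(c,uv,z):
    o,d=ray(c,uv);return o+d*((z-o[2])/d[:,2])[:,None]
def proj(c,P):
    P=np.atleast_2d(P);q=(P-c['W'][:3,3])@c['W'][:3,:3];q=q*[1,-1,-1]
    return cv2.projectPoints(q,np.zeros(3),np.zeros(3),K(c),np.array(c['D'],float))[0].reshape(-1,2)
E
python3 - <<'E'
from h import *
a=shot('top','top0.png');b=shot('side','side0.png')
for c in (a,b): print(c['W'].round(3).tolist(),c['fx'])
print(a['s'])
E
```

```text
pics
[[0.008, 0.995, -0.101, 0.395], [-1.0, 0.009, 0.007, -0.004], [0.008, 0.101, 0.995, 1.341], [0.0, 0.0, 0.0, 1.0]] 411.8294712671828
[[0.76, 0.423, -0.493, 0.026], [-0.65, 0.501, -0.572, -0.566], [0.005, 0.755, 0.656, 0.802], [0.0, 0.0, 0.0, 1.0]] 382.671961399561
{'time_s': 0.0, 'joints': array([ 9.01035973e+01,  2.20883088e+01,  3.80408753e-01, -3.04767138e-02,
       -6.84098786e+01, -1.48155182e+01]), 'joint_velocities': array([ 0.02862033,  0.08154286,  0.00329262, -0.02304959,  0.067392  ,
        0.02482596]), 'effort': array([-3.87525124e-04, -3.90666997e+01,  1.87405872e+01,  4.21982959e+00,
        1.10755194e-02, -1.91573922e-04]), 'tcp_pos': array([0.15855668, 0.60393517, 0.22148587]), 'ee_rot': array([[ 9.67165093e-01, -2.54148465e-01, -4.90881989e-04],
       [-2.54148934e-01, -9.67162908e-01, -2.05646521e-03],
       [ 4.78846232e-05,  2.11369850e-03, -9.99997765e-01]]), 'wrist_force': array([ 0.35898363,  0.06289049, -0.30191038]), 'moment': array([-0.00267552,  0.05205555,  0.0175974 ]), 'gripper_force': 0.0, 'gripper_width': 0.9964916339098195}
```

View pics/top0.png

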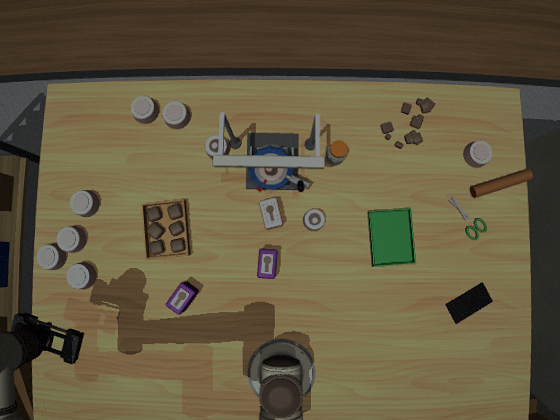

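View pics/side0.png

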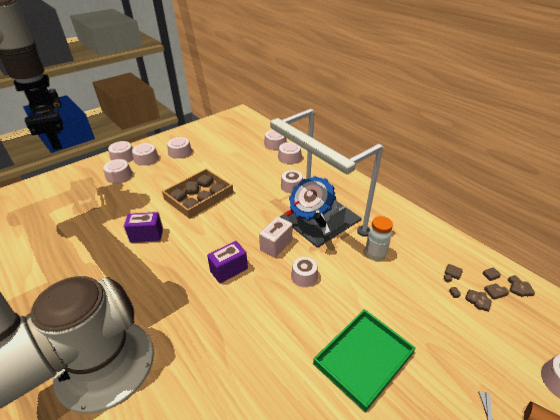

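Top view: the pink block is at (271,213), directly in front of the press. The purple blocks at (267,263) and (181,298) are look-alikes, because they are purple and not in front of the press. The green tray is at (391,237) and the scrap box at (167,228). The collar is at (271,168), with the lever post near (298,185). I'll confirm with one enlarged crop.

Run:
```python
import cv2,numpy as np
a=cv2.imread('pics/top0.png')[105:235,200:350];b=cv2.imread('pics/side0.png')[110:290,225:405]
a=cv2.resize(a,(400,int(130*400/150)),interpolation=cv2.INTER_CUBIC);b=cv2.resize(b,(400,400),interpolation=cv2.INTER_CUBIC)
o=np.zeros((400,800,3),np.uint8);o[:a.shape[0],:400]=a;o[:,400:]=b
cv2.imwrite('pics/crop0.png',np.clip(o*1.4,0,255).astype(np.uint8))
```

```text
(no output)
```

View pics/crop0.png

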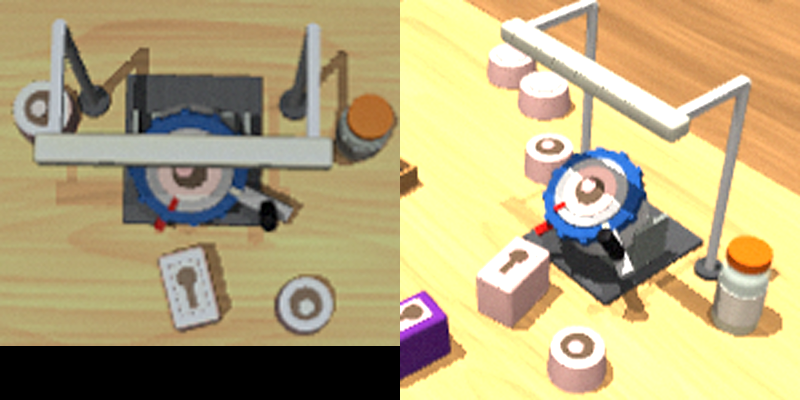

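Run:
```python
from h import *
a=shot('top','t1.png');b=shot('side','s1.png')
def cen(m):
    n,l,st,ce=cv2.connectedComponentsWithStats(m.astype(np.uint8)); return l,st,ce
# block top: bright low-sat pixels
def blob(c,cond,near,name):
    im=c['image'];h=cv2.cvtColor(im,cv2.COLOR_BGR2HSV);m=cond(h)
    l,st,ce=cen(m);i=1+np.argmin([np.hypot(*(q-near))+ (1e3 if s[4]<12 else 0) for q,s in zip(ce[1:],st[1:])])
    ys,xs=np.where(l==i);pts=np.c_[xs,ys].astype(np.float32)
    r=cv2.minAreaRect(pts);print(name,ce[i].round(1),st[i],'rect',[np.round(q,1) for q in r]);return pts,r
h=cv2.cvtColor(a['image'],cv2.COLOR_BGR2HSV);print('hsv block',h[200:228:3,271].tolist())
p,r=blob(a,lambda h:(h[...,1]<60)&(h[...,2]>110),(271,213),'block')
q=onz(a,cv2.boxPoints(r),.07);print(q.round(4),q.mean(0).round(4))
p,r=blob(a,lambda h:(abs(h[...,0].astype(int)-65)<12)&(h[...,1]>140)&(h[...,2]>50),(391,237),'tray')
q=onz(a,cv2.boxPoints(r),.025);print(q.round(4),q.mean(0).round(4))
f=lambda h:(h[...,2]<40)
pa,ra=blob(a,f,(300,186),'postT');pb,rb=blob(b,f,(320,217),'postS')
S=lambda x,y:(200+x/2.6667,105+y/2.6667); Z=lambda x,y:(225+x/2.2222,110+y/2.2222)
bar=onz(a,[S(36,136),S(334,139),S(334,167),S(36,164)],.306);print('bar',bar.round(4),bar.mean(0))
# side: bar top corners (crop minus 400)
print('barS',onz(b,[Z(286,119),Z(270,133)],.306).round(4),onz(b,[Z(118,17),Z(102,30)],.306).round(4))
print('redtab',onz(a,[S(160,225)],.08).round(3),'mould small',onz(a,[S(305,303)],.045).round(3))
for im,x0,x1,y0,y1 in ((a,290,308,176,196),): print(cv2.cvtColor(im['image'],cv2.COLOR_BGR2GRAY)[y0:y1,x0:x1])
```

```text
hsv block [[98, 15, 139], [60, 6, 128], [13, 79, 81], [16, 71, 83], [14, 71, 83], [15, 68, 82], [14, 68, 82], [70, 6, 131], [105, 15, 140], [15, 30, 86]]
block [270.4 212.7] [260 198  22  30 394] rect [array([270.4, 212.4]), array([27.6, 17. ]), np.float64(76.0)]
[[5.439e-01 7.280e-02 7.000e-02]
 [5.572e-01 2.170e-02 7.000e-02]
 [4.739e-01 1.000e-04 7.000e-02]
 [4.607e-01 5.090e-02 7.000e-02]] [0.5089 0.0364 0.07  ]
tray [390.8 236.6] [ 369  209   46   57 2183] rect [array([391.6, 236.9]), array([54.5, 42.3]), np.float64(85.9)]
[[ 0.5194 -0.279   0.025 ]
 [ 0.5304 -0.4188  0.025 ]
 [ 0.3542 -0.4285  0.025 ]
 [ 0.3448 -0.2901  0.025 ]] [ 0.4372 -0.3541  0.025 ]
postT [300.1 185.7] [297 180   7  12  64] rect [array([300. , 185.5]), array([11.,  6.]), np.float64(90.0)]
postS [319.5 219.9] [314 213  12  14  98] rect [array([319.4, 219.9]), array([15.3,  6.9]), np.float64(56.3)]
bar [[ 0.632   0.177   0.306 ]
 [ 0.6314 -0.1103  0.306 ]
 [ 0.6039 -0.1102  0.306 ]
 [ 0.6045  0.1761  0.306 ]] [0.61794392 0.03313493 0.306     ]
barS [[ 0.6246 -0.111   0.306 ]
 [ 0.5934 -0.1175  0.306 ]] [[0.6
[... 910 characters left out ...]
  2  15  49  62  78 111]
 [ 59  61  57  54  48  48  48  26   7  17  16  18   8  15  48  67  76  95]
 [ 60  57  60  56  49  50  45  28  10  15  15   7   9  29  72 102  63  67]
 [ 45  43  40  40  35  36  39  34   3  13   7   9   5  27  81 120 103 106]
 [111 110 106  99  98  98 100  91  39   1  10   1   1  55 115 123 120 120]
 [123 124 122 111 112 112 112 111  92  40   3  24  57  86 123 120 120 119]
 [117 117 114 108 105 107 108 110 108 108 104 105 112 115 120 118 118 117]
 [113 115 111 100 103 104 108 106 112 124 124 123 123 122 121 119 121 121]
 [116 118 117 106 105 107 107 106 109 120 121 125 123 125 124 124 125 125]
 [120 120 118 105 108 109 108 108 110 121 120 124 125 125 128 129 129 129]]
```

Run:
```python
from h import *
a=shot('top','t1.png');b=shot('side','s1.png')
def tri(u,v):
    (o1,d1),(o2,d2)=ray(a,[u]),ray(b,[v]);d1,d2=d1[0],d2[0]
    s=np.linalg.lstsq(np.c_[d1,-d2],o2-o1,rcond=None)[0];p,q=o1+s[0]*d1,o2+s[1]*d2
    return (p+q)/2,np.linalg.norm(p-q)
print('post mid',tri((300.1,185.7),(319.5,219.9)))
h=cv2.cvtColor(b['image'],cv2.COLOR_BGR2HSV);m=((abs(h[...,0].astype(int)-108)<10)&(h[...,1]>130)&(h[...,2]>50)).astype(np.uint8);m[:,:270]=0;m[:150]=0;m[240:]=0
ys,xs=np.where(m);hull=cv2.convexHull(np.c_[xs,ys].astype(np.float32))
e=cv2.fitEllipse(hull);print('ell',e)
print('C~',onz(b,[e[0]],.108))
for nm,c in (('T',a),('S',b)):
    h=cv2.cvtColor(c['image'],cv2.COLOR_BGR2HSV).astype(int);m=((h[...,0]<5)|(h[...,0]>175))&(h[...,1]>170)&(h[...,2]>60)
    n,l,st,ce=cv2.connectedComponentsWithStats(m.astype(np.uint8))
    print(nm,[(q.round(1).tolist(),int(s[4])) for q,s in zip(ce[1:],st[1:]) if s[4]>3 and 200<q[0]<350 and 130<q[1]<260])
    h2=h[...,0];mb=(abs(h2-108)<10)&(h[...,1]>130)&(h[...,2]>40);ys,xs=np.where(mb[130:240,230:350]);print(nm,'blue bbox',xs.min()+230,xs.max()+230,ys.min()+130,ys.max()+130)
```

```text
post mid (array([ 0.58702819, -0.05410807,  0.11288361]), np.float64(0.0010812457970796343))
ell ((311.72979736328125, 197.92904663085938), (40.110145568847656, 48.20994186401367), 61.684913635253906)
C~ [[0.63990513 0.03062822 0.108     ]]
T [([264.3, 181.7], 7), ([259.4, 189.1], 11)]
T blue bbox 248 292 146 189
S [([296.2, 202.6], 9), ([288.8, 212.6], 25)]
S blue bbox 289 335 177 219
```

>>> move_arm --targets "0.555 -0.954 0 0.243;0.555 -0.954 0 0.243;0.555 -0.954 0 0.243;0.555 -0.954 0 0.243;0.555 -0.954 0 0.243;0.555 -0.954 0 0.243;0.555 -0.954 0 0.243;0.555 -0.954 0 0.243;0.555 -0.954 0 0.243;0.555 -0.954 0 0.243" --gripper 87

```text
time_s: 1.13
tcp_pos: [0.2979, 0.3647, 0.2227]
ee_rot: [[0.999, -0.043, 0.0], [-0.043, -0.999, 0.0], [0.0, -0.0, -1.0]]
wrist_force: [1.4, 0.7, 0.4]
gripper_width: 1.001
gripper_force: 0.0
```

>>> move_arm --targets "0.555 -0.954 0 0.243;0.555 -0.954 0 0.243;0.555 -0.954 0 0.243;0.555 -0.954 0 0.243;0.555 -0.954 0 0.243;0.555 -0.954 0 0.243;0.555 -0.954 0 0.243;0.555 -0.954 0 0.243;0.555 -0.954 0 0.243;0.555 -0.954 0 0.243"

```text
time_s: 1.97
tcp_pos: [0.4366, 0.1262, 0.2228]
ee_rot: [[0.986, 0.168, 0.0], [0.168, -0.986, 0.0], [0.0, -0.0, -1.0]]
wrist_force: [-0.2, -0.4, -0.9]
gripper_width: 1.004
gripper_force: 0.0
```

>>> move_arm --targets "0.555 -0.954 0 0.243;0.555 -0.954 0 0.243;0.555 -0.954 0 0.243;0.555 -0.954 0 0.243;0 0 0 0;0 0 0 0"

```text
time_s: 2.47
tcp_pos: [0.4919, 0.031, 0.2222]
ee_rot: [[0.969, 0.247, -0.001], [0.247, -0.969, -0.0], [-0.001, -0.0, -1.0]]
wrist_force: [-0.1, 0.4, 0.1]
gripper_width: 0.999
gripper_force: 0.0
```

Run:
```python
from h import *
c=shot('wrist','w1.png');s=c['s'];print(s['time_s'],s['tcp_pos'].round(4),s['joints'].round(1),s['ee_rot'].round(3).tolist())
h=cv2.cvtColor(c['image'],cv2.COLOR_BGR2HSV)
print(proj(c,[[.509,.0364,.07],[.4739,.0001,.07],[.5572,.0217,.07],[.5439,.0728,.07],[.4607,.0509,.07]]).round(0).tolist())
```

```text
2.4667 [0.4919 0.031  0.2222] [ 22.5   9.1 -17.6  -0.  -63.3  81.8] [[0.969, 0.247, -0.001], [0.247, -0.969, -0.0], [-0.001, -0.0, -1.0]]
[[281.0, 173.0], [311.0, 220.0], [312.0, 122.0], [249.0, 122.0], [252.0, 221.0]]
```

View pics/w1.png

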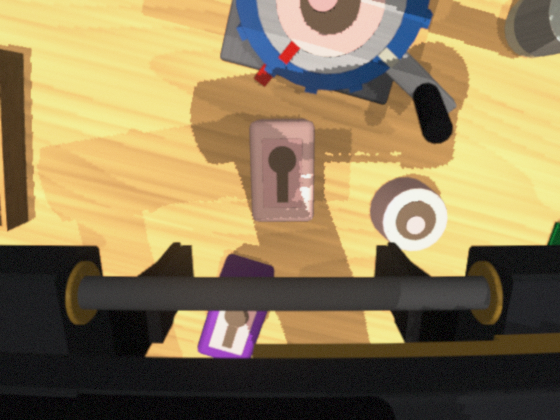

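Wrist view: the pink block spans (250,120) to (314,220), matching its projected corners. The purple block is at (236,310) and the post top near (434,127). Next I descend and grip.

>>> move_arm --targets "0 0 -0.9 0;0 0 -0.9 0;0 0 -0.9 0;0 0 -0.9 0;0 0 -0.9 0;0 0 -0.9 0;0 0 -0.9 0;0 0 -0.7 0;0 0 -0.5 0;0 0 0 0"

```text
time_s: 3.35
tcp_pos: [0.4895, 0.0324, 0.0328]
ee_rot: [[0.968, 0.251, -0.005], [0.251, -0.968, -0.002], [-0.006, 0.0, -1.0]]
wrist_force: [-0.3, -0.1, 0.0]
gripper_width: 1.0
gripper_force: 0.0
```

>>> move_arm --targets "0 0 0 0;0 0 0 0;0 0 0 0;0 0 0 0;0 0 0 0;0 0 0 0;0 0 0 0;0 0 0 0;0 0 0 0" --gripper 40

```text
time_s: 4.1
tcp_pos: [0.492, 0.0322, 0.0356]
ee_rot: [[0.968, 0.25, 0.001], [0.25, -0.968, 0.0], [0.001, 0.0, -1.0]]
wrist_force: [-1.5, 0.8, 5.5]
gripper_width: 0.641
gripper_force: 30.0
```

>>> move_arm --targets "0 0 0.3 0;0 0 0.6 0;0 0 0.9 0;0 0 0.9 0;0 0 0.9 0;0 0 0.9 0;0 0 0 0;0 0 0 0"

```text
time_s: 4.77
tcp_pos: [0.4914, 0.0322, 0.1477]
ee_rot: [[0.969, 0.249, 0.001], [0.249, -0.969, 0.001], [0.001, -0.001, -1.0]]
wrist_force: [-1.2, 0.1, -4.8]
gripper_width: 0.642
gripper_force: 30.0
```

Run:
```python
from h import *
c=shot('side','s2.png');s=c['s'];print(s['time_s'],s['tcp_pos'].round(4),s['joints'].round(1),s['gripper_width'],s['gripper_force'])
w=shot('wrist','w2.png')
o=np.hstack([cv2.resize(c['image'][80:320,200:440],(400,400)),cv2.resize(w['image'],(400,300))[:,:].copy() if 0 else cv2.copyMakeBorder(cv2.resize(w['image'],(400,300)),0,100,0,0,0)])
cv2.imwrite('pics/c2.png',o)
```

```text
4.7667 [0.4914 0.0322 0.1477] [ 22.7  13.3 -24.   -0.1 -52.6  81.8] 0.6417556258896187 29.98231886420399
```

View pics/c2.png

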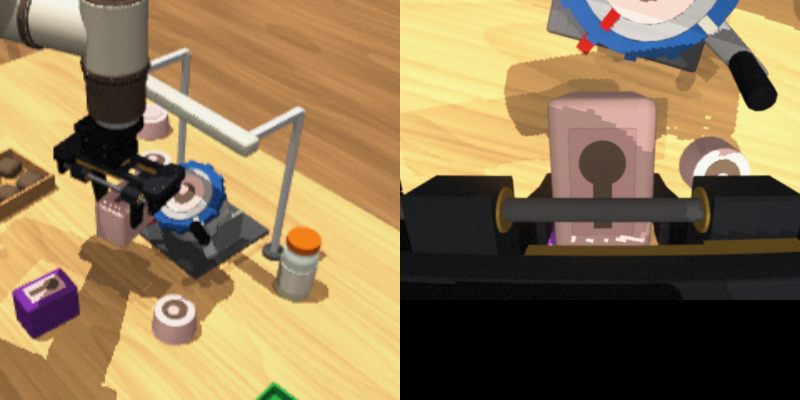

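The side and wrist views show the pink block held level between the fingers, opening 56 mm. I'll back off first, then carry it to the tray.

>>> move_arm --targets "-0.5 0 0 0;-1 0 0 0;-0.9 -0.5 0 -0.2;-0.5 -1 0 -0.2;0 -1 0 -0.2;0 -1 0 -0.2;0 -1 0 -0.2;0 -1 0 -0.2;0 -1 0 -0.2;0 -1 0 -0.2"

```text
time_s: 5.7
tcp_pos: [0.4175, -0.1565, 0.1456]
ee_rot: [[0.994, 0.111, -0.004], [0.111, -0.994, 0.001], [-0.004, -0.001, -1.0]]
wrist_force: [1.8, 1.3, -3.6]
gripper_width: 0.641
gripper_force: 30.0
```

>>> move_arm --targets "0 -1 0 -0.2;0 -1 0 -0.2;0 -1 0 -0.2;0 -1 0 0;0 -1 0 0;0 -1 0 0;0 -1 0 0;0 -1 0 0;0 0 0 0;0 0 0 0"

```text
time_s: 6.53
tcp_pos: [0.4177, -0.3557, 0.1448]
ee_rot: [[0.998, 0.057, -0.005], [0.057, -0.998, 0.003], [-0.004, -0.003, -1.0]]
wrist_force: [-0.1, 0.9, -3.4]
gripper_width: 0.641
gripper_force: 30.0
```

Run:
```python
from h import *
s=sense();print(s['time_s'],s['tcp_pos'].round(4),s['joints'].round(1),s['ee_rot'].round(3).tolist(),s['wrist_force'])
# post/mark measurement from earlier wrist (w1) pose with top
```

```text
6.5333 [ 0.4177 -0.3557  0.1448] [-23.5  18.8 -16.5  -0.  -55.  116.8] [[0.998, 0.057, -0.005], [0.057, -0.998, 0.003], [-0.004, -0.003, -1.0]] [-0.12946853  0.92993488 -3.3831018 ]
```

>>> move_arm --targets "0 0 -0.8 0;0 0 -0.8 0;0 0 -0.8 0;0 0 -0.7 0;0 0 -0.5 0;0 0 -0.3 0;0 0 0 0;0 0 0 0"

```text
time_s: 7.2
tcp_pos: [0.419, -0.3549, 0.0496]
ee_rot: [[0.998, 0.061, -0.001], [0.061, -0.998, 0.0], [-0.001, -0.001, -1.0]]
wrist_force: [-0.2, 0.1, -4.1]
gripper_width: 0.64
gripper_force: 30.0
```

>>> move_arm --targets "0 0 -0.15 0;0 0 -0.1 0;0 0 -0.06 0;0 0 0 0;0 0 0 0"

```text
time_s: 7.62
tcp_pos: [0.4193, -0.3555, 0.0425]
ee_rot: [[0.998, 0.06, 0.0], [0.06, -0.998, -0.0], [0.0, 0.0, -1.0]]
wrist_force: [0.3, 0.8, -4.4]
gripper_width: 0.643
gripper_force: 30.0
```

>>> move_arm --targets "0 0 -0.05 0;0 0 -0.04 0;0 0 0 0;0 0 0 0"

```text
time_s: 7.95
tcp_pos: [0.4194, -0.3556, 0.0407]
ee_rot: [[0.998, 0.06, 0.001], [0.06, -0.998, -0.0], [0.001, 0.001, -1.0]]
wrist_force: [-0.7, 0.9, 1.0]
gripper_width: 0.641
gripper_force: 30.0
```

>>> move_arm --targets "0 0 0 0;0 0 0 0;0 0 0 0;0 0 0 0;0 0 0 0;0 0 0 0" --gripper 85

```text
time_s: 8.45
tcp_pos: [0.4194, -0.3555, 0.0401]
ee_rot: [[0.998, 0.06, 0.0], [0.06, -0.998, -0.0], [0.0, 0.0, -1.0]]
wrist_force: [0.3, -0.4, -0.2]
gripper_width: 0.949
gripper_force: 0.0
```

>>> move_arm --targets "0 0 0.5 0;0 0 1 0;0 0 1 0;0 0 1 0;0 0 1 0;0 0 1 0;0 0 1 0;0 0 0.5 0;0 0 0 0;0 0 0 0"

```text
time_s: 9.28
tcp_pos: [0.4193, -0.3553, 0.2153]
ee_rot: [[0.998, 0.06, 0.001], [0.06, -0.998, -0.0], [0.001, 0.0, -1.0]]
wrist_force: [-0.2, 0.3, -0.6]
gripper_width: 0.982
gripper_force: 0.0
```

Run:
```python
from h import *
a=shot('top','t3.png');b=shot('side','s3.png');w=shot('wrist','w3.png');s=w['s'];print(s['time_s'],s['tcp_pos'].round(4),s['joints'].round(1))
o=np.hstack([cv2.resize(a['image'][100:280,235:415],(400,400),interpolation=2),cv2.resize(b['image'][120:420,230:530],(400,400))])
cv2.imwrite('pics/c3.png',np.clip(o*1.4,0,255).astype(np.uint8))
# measure press
def tri(c1,u,c2,v):
    (o1,d1),(o2,d2)=ray(c1,[u]),ray(c2,[v]);d1,d2=d1[0],d2[0]
    q=np.linalg.lstsq(np.c_[d1,-d2],o2-o1,rcond=None)[0];p,q=o1+q[0]*d1,o2+q[1]*d2
    return ((p+q)/2).round(4),np.linalg.norm(p-q).round(4)
# earlier wrist pose w1
import types
W=dict(w);T=np.eye(4);T[:3,:3]=[[.969,.247,-.001],[.247,-.969,0],[-.001,0,-1]];T[:3,3]=[.4919,.031,.2222];W['W']=T@np.array(w['hand_eye'])
im=cv2.imread('pics/w1.png');h=cv2.cvtColor(im,cv2.COLOR_BGR2HSV).astype(int)
m=((h[...,0]<5)|(h[...,0]>175))&(h[...,1]>170)&(h[...,2]>60)
n,l,st,ce=cv2.connectedComponentsWithStats(m.astype(np.uint8));R=[(q.round(1).tolist()) for q,t in zip(ce[1:],st[1:]) if t[4]>40];print(R)
m=(h[...,2]<45);m[:70]=0;m[160:]=0;m[:,:400]=0;m[:,470:]=0
n,l,st,ce=cv2.connectedComponentsWithStats(m.astype(np.uint8));print([(q.round(1).tolist(),t.tolist()) for q,t in zip(ce[1:],st[1:]) if t[4]>100])
for u,v,v2 in (((264.3,181.7),(290,52),(296.2,202.6)),((259.4,189.1),(263,75),(288.8,212.6))): print(tri(a,u,W,v),tri(a,u,b,v2),tri(W,v,b,v2))
print('post', tri(a,(300.1,185.7),b,(319.5,219.9)))
# post model for candidates
A=np.array([-.5,0,.866]);D=np.array([-.866,0,-.5]);Rr=np.array([0,-1,0])
for C in ([.643,.031,.114],[.638,.031,.114]):
    C=np.array(C);print('mark',(C+.043*(np.cos(np.radians(25))*D-np.sin(np.radians(25))*Rr)).round(4),'C px',proj(a,C),proj(b,C),proj(W,C))
```

```text
9.3833 [ 0.4184 -0.3549  0.2136] [-23.4  15.1 -11.   -0.  -64.  116.8]
[[288.6, 52.3], [262.5, 76.1]]
[([431.8, 113.2], [413, 84, 39, 59, 1523])]
(array([0.5983, 0.0535, 0.1161]), np.float64(0.0024)) (array([0.6012, 0.0548, 0.0958]), np.float64(0.0014)) (array([0.6017, 0.0535, 0.0966]), np.float64(0.0011))
(array([0.5854, 0.0728, 0.0426]), np.float64(0.0004)) (array([0.5854, 0.0709, 0.0554]), np.float64(0.0046)) (array([0.5858, 0.0705, 0.0559]), np.float64(0.0035))
post (array([ 0.587 , -0.0541,  0.1129]), np.float64(0.0011))
mark [0.6093 0.0492 0.0945] C px [[272.21589659 166.99554302]] [[312.53110577 195.80141722]] [[337.52893032  -4.97252365]]
mark [0.6043 0.0492 0.0945] C px [[272.1959536  168.61783542]] [[311.2616855  196.50883221]] [[335.51077349   2.70391526]]
```

View pics/c3.png

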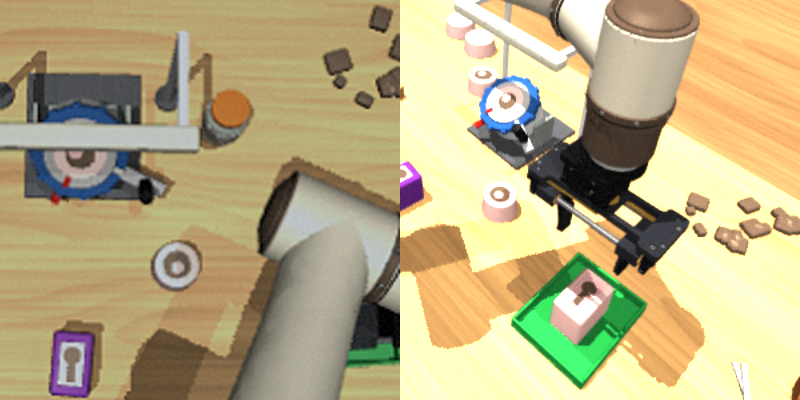

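Side view: the block stands upright in the tray, inside its walls. The post is now clear at top-view pixel (300,186). Next I approach the lever from the front for a better measurement of the post.

>>> move_arm --targets "0.2 0.5 0 -0.1;0.4 1 0 -0.1;0.4 1 0 -0.1;0.4 1 0 -0.1;0.4 1 0 -0.1;0.4 1 0 -0.1;0.4 1 0 -0.08;0.4 1 0 0;0.4 1 0 0;0.4 1 0 0" --gripper 60

```text
time_s: 10.27
tcp_pos: [0.5139, -0.1166, 0.2137]
ee_rot: [[1.0, 0.001, -0.003], [0.001, -1.0, -0.0], [-0.003, 0.0, -1.0]]
wrist_force: [1.1, 0.1, -0.6]
gripper_width: 0.692
gripper_force: 0.0
```

>>> move_arm --targets "0.2 1 0 0;0 1 0 0;0 0.5 0 0;0 0 0 0;0 0 0 0;0 0 0 0"

```text
time_s: 10.77
tcp_pos: [0.5189, -0.056, 0.2146]
ee_rot: [[1.0, 0.0, -0.001], [0.0, -1.0, -0.0], [-0.001, 0.0, -1.0]]
wrist_force: [-0.1, 0.1, -0.8]
gripper_width: 0.686
gripper_force: 0.0
```

Run:
```python
from h import *
w=shot('wrist','w4.png');s=w['s'];print(s['time_s'],s['tcp_pos'].round(4),s['joints'].round(1),s['ee_rot'].round(3).tolist())
b=shot('side','s4.png')
A=np.array([-.5,0,.866]);D=np.array([-.866,0,-.5]);R=np.array([0,-1,0]);C=np.array([.636,.034,.114])
al=np.radians(28.4)
P=[C]+[C+.1*(np.cos(al)*R+np.sin(al)*D)+hh*A for hh in (0,.0285,.057)]
print(np.round(P,4).tolist(),proj(w,P).round(0).tolist(),proj(b,P).round(0).tolist())
g=[-1]
cv2.imwrite('pics/w4b.png',np.hstack([cv2.resize(w['image'],(440,330)),cv2.resize(b['image'][100:300,220:420],(330,330))]))
```

```text
10.7667 [ 0.5189 -0.056   0.2146] [ 11.7  12.4 -14.6   0.  -63.1  78.3] [[1.0, 0.0, -0.001], [0.0, -1.0, -0.0], [-0.001, 0.0, -1.0]]
[[0.636, 0.034, 0.114], [0.5948, -0.054, 0.0902], [0.5806, -0.054, 0.1149], [0.5663, -0.054, 0.1396]] [[148.0, 40.0], [279.0, 103.0], [279.0, 123.0], [279.0, 147.0]] [[310.0, 196.0], [321.0, 225.0], [318.0, 220.0], [314.0, 216.0]]
```

View pics/w4b.png

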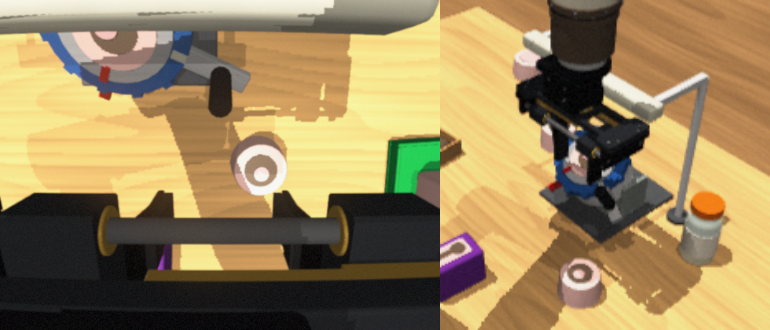

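Run:
```python
from h import *
w=shot('wrist','w5.png');im=w['image'];print(w['fx'])
h=cv2.cvtColor(im,cv2.COLOR_BGR2HSV);m=(h[...,2]<60);m[:60]=0;m[170:]=0;m[:,:255]=0;m[:,310:]=0
n,l,st,ce=cv2.connectedComponentsWithStats(m.astype(np.uint8))
for t,q in zip(st[1:],ce[1:]):
    if t[4]>200: print(t,q)
i=1+np.argmax(st[1:,4]);r=[np.where(l[y]==i)[0] for y in range(80,160)]
print([(y+80,int(x.min()),int(x.max())) for y,x in enumerate(r) if len(x)][::4])
bot=st[i][1]+st[i][3]
cx=ce[i][0]
for z in (.134,.139,.144): print(z,onz(w,[(cx,bot),(cx-15,bot-15),(cx+15,bot-15),(cx,bot-15)],z).round(4).tolist())
# front edge of bar underside
g=cv2.cvtColor(im,cv2.COLOR_BGR2GRAY);print('bar col280',g[20:60:2,280].tolist(),'col420',g[20:60:2,420].tolist())
print([(r_,onz(w,[(280,r_),(420,r_)],.28)[:,0].round(4).tolist()) for r_ in (30,36,40,44)])
```

```text
367.5163197435593
[ 265   85   29   64 1562] [279.54353393 117.27528809]
[(85, 278, 279), (89, 272, 289), (93, 269, 291), (97, 268, 292), (101, 267, 292), (105, 266, 293), (109, 267, 293), (113, 267, 293), (117, 267, 292), (121, 266, 293), (125, 266, 293), (129, 266, 293), (133, 266, 293), (137, 265, 292), (141, 267, 291), (145, 270, 288)]
0.134 [[0.5648, -0.0548, 0.134], [0.5745, -0.0451, 0.134], [0.5745, -0.0646, 0.134], [0.5745, -0.0548, 0.134]]
0.139 [[0.5653, -0.0549, 0.139], [0.5748, -0.0453, 0.139], [0.5748, -0.0644, 0.139], [0.5748, -0.0549, 0.139]]
0.144 [[0.5658, -0.0549, 0.144], [0.5751, -0.0456, 0.144], [0.5751, -0.0643, 0.144], [0.5751, -0.0549, 0.144]]
bar col280 [177, 160, 144, 122, 115, 114, 108, 101, 99, 96, 132, 155, 159, 159, 158, 156, 152, 132, 116, 121] col420 [125, 109, 108, 93, 86, 81, 83, 82, 75, 76, 77, 99, 144, 150, 149, 145, 144, 148, 149, 153]
[(30, [0.6087, 0.6091]), (36, [0.6073, 0.6077]), (40, [0.6064, 0.6067]), (44, [0.6055, 0.6058])]
```

>>> move_arm --targets "0.4 0 -0.5 0;0.4 0 -0.7 0;0.4 0 -0.7 0;0.3 0 -0.7 0;0.1 0 -0.6 0;0 0 -0.3 0;0 0 0 0;0 0 0 0"

```text
time_s: 11.58
tcp_pos: [0.5591, -0.0559, 0.1277]
ee_rot: [[1.0, 0.0, -0.0], [0.0, -1.0, -0.0], [-0.0, 0.0, -1.0]]
wrist_force: [-0.8, -0.3, 0.4]
gripper_width: 0.693
gripper_force: 0.0
```

>>> move_arm --targets "0.1 0 0 0;0 0 0 0;0.08 0 0 0;0 0 0 0;0 0 0 0"

```text
time_s: 12.0
tcp_pos: [0.564, -0.0553, 0.128]
ee_rot: [[1.0, 0.001, 0.001], [0.001, -1.0, 0.0], [0.001, -0.0, -1.0]]
wrist_force: [-0.2, -0.1, 0.0]
gripper_width: 0.687
gripper_force: 0.0
```

>>> move_arm --targets "0.06 0 0 0;0 0 0 0;0 0 0 0"

```text
time_s: 12.25
tcp_pos: [0.5652, -0.0554, 0.1276]
ee_rot: [[1.0, 0.001, -0.0], [0.001, -1.0, 0.0], [-0.0, -0.0, -1.0]]
wrist_force: [0.3, 0.6, -0.8]
gripper_width: 0.685
gripper_force: 0.0
```

>>> move_arm --targets "0.06 0 0 0;0 0 0 0;0 0 0 0"

```text
time_s: 12.5
tcp_pos: [0.5668, -0.0554, 0.1275]
ee_rot: [[1.0, 0.001, -0.0], [0.001, -1.0, -0.0], [-0.0, 0.0, -1.0]]
wrist_force: [0.1, 1.7, 0.1]
gripper_width: 0.693
gripper_force: 0.0
```

Still free of the bar. I'll close on the post top.

>>> move_arm --targets "0 0 0 0;0 0 0 0;0 0 0 0;0 0 0 0;0 0 0 0;0 0 0 0;0 0 0 0;0 0 0 0;0 0 0 0;0 0 0 0" --gripper 10

```text
time_s: 13.33
tcp_pos: [0.5675, -0.0542, 0.1279]
ee_rot: [[1.0, 0.001, 0.002], [0.001, -1.0, 0.002], [0.002, -0.002, -1.0]]
wrist_force: [0.5, 6.1, 1.6]
gripper_width: 0.217
gripper_force: 30.0
```

>>> move_arm --targets "-0.2 0.12 -0.11 0;-0.19 0.15 -0.11 0;-0.23 0.21 -0.14 0;-0.23 0.24 -0.13 0;0 0 0 0;0 0 0 0"

```text
time_s: 13.83
tcp_pos: [0.5441, -0.0378, 0.1146]
ee_rot: [[1.0, 0.0, -0.003], [0.0, -1.0, -0.001], [-0.003, 0.001, -1.0]]
wrist_force: [1.0, -0.6, -1.2]
gripper_width: 0.199
gripper_force: 30.0
```

Run:
```python
from h import *
w=shot('wrist','w6.png');b=shot('side','s6.png');s=sense();print(s['time_s'],s['tcp_pos'].round(4),s['wrist_force'].round(1),s['moment'].round(2),s['gripper_width']*87)
cv2.imwrite('pics/w6b.png',np.hstack([cv2.resize(w['image'],(440,330)),cv2.resize(b['image'][120:270,240:390],(330,330))]))
```

```text
13.9333 [ 0.5441 -0.0378  0.1146] [-1.  -0.7 -1.9] [-0.21  0.26 -0.05] 17.527714741403837
```

View pics/w6b.png

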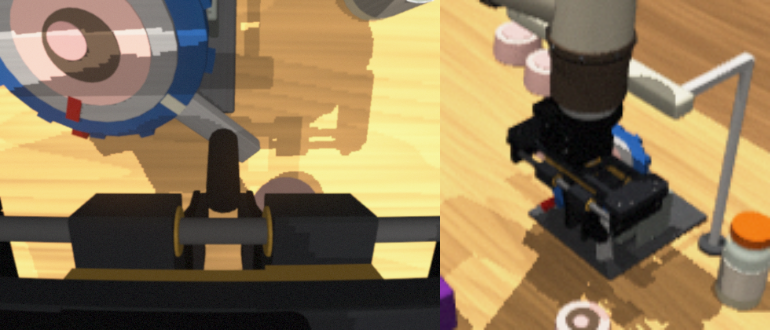

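Wrist view: the lever followed and the post is held at its front only (chord 17.5 mm). There is room now, so I'll regrip deeper.

>>> move_arm --targets "0 0 0 0;0 0 0 0;0 0 0 0;0.25 0 -0.15 0;0.25 0 -0.15 0;0 0 0 0;0 0 0 0" --gripper 45

```text
time_s: 14.52
tcp_pos: [0.5583, -0.0374, 0.1072]
ee_rot: [[1.0, 0.001, -0.001], [0.001, -1.0, -0.0], [-0.001, 0.0, -1.0]]
wrist_force: [0.2, 0.4, -0.7]
gripper_width: 0.505
gripper_force: 0.0
```

>>> move_arm --targets "0 0 0 0;0 0 0 0;0 0 0 0;0 0 0 0;0 0 0 0;0 0 0 0;0 0 0 0" --gripper 10

```text
time_s: 15.1
tcp_pos: [0.5577, -0.0377, 0.1078]
ee_rot: [[1.0, 0.001, -0.001], [0.001, -1.0, -0.0], [-0.001, 0.0, -1.0]]
wrist_force: [-1.3, -1.3, -0.0]
gripper_width: 0.224
gripper_force: 30.0
```

>>> move_arm --targets "-0.24 0.29 -0.14 0;-0.21 0.32 -0.12 0;-0.16 0.3 -0.09 0;-0.14 0.3 -0.08 0;-0.11 0.33 -0.07 0;-0.1 0.33 -0.05 0;-0.06 0.34 -0.04 0;-0.04 0.35 -0.02 0;0 0 0 0;0 0 0 0"

```text
time_s: 15.93
tcp_pos: [0.5242, 0.0248, 0.0884]
ee_rot: [[1.0, -0.003, -0.016], [-0.003, -1.0, -0.003], [-0.016, 0.003, -1.0]]
wrist_force: [-6.7, -3.4, -8.0]
gripper_width: 0.217
gripper_force: 30.0
```

Run:
```python
from h import *
w=shot('wrist','w7.png');s=sense();print(s['time_s'],s['tcp_pos'].round(4),s['wrist_force'].round(1),s['moment'].round(2),s['gripper_width']*87)
cv2.imwrite('pics/w7b.png',w['image'])
```

```text
15.9833 [0.5242 0.0248 0.0885] [-6.4 -3.3 -8.4] [-0.49  1.8  -0.23] 18.911896185031914
```

View pics/w7b.png

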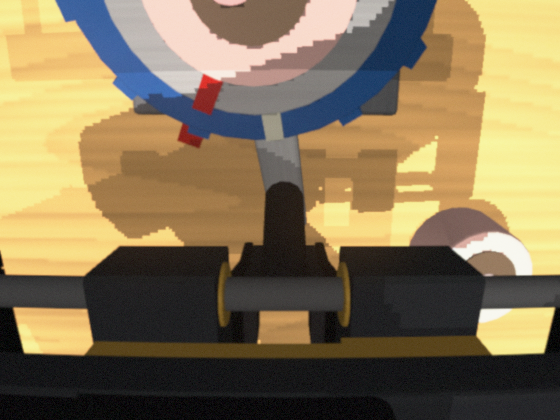

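Wrist view: the white line is at (273,127) and the red mark at (207,93). The lever is roughly straight downhill, with about 30° to go.

>>> move_arm --targets "-0.1 0.25 -0.1 0;-0.05 0.3 -0.05 0;0 0.3 0 0;0.03 0.28 0.02 0;0.04 0.2 0.02 0;0 0 0 0;0 0 0 0;0 0 0 0"

```text
time_s: 16.65
tcp_pos: [0.5231, 0.0581, 0.0874]
ee_rot: [[1.0, -0.003, -0.014], [-0.003, -1.0, -0.003], [-0.014, 0.003, -1.0]]
wrist_force: [-8.3, -1.3, -1.0]
gripper_width: 0.211
gripper_force: 30.0
```

```bash
cat > ang.py <<'E'
from h import *
import sys
w=shot('wrist',sys.argv[1]);s=w['s'];print(s['time_s'],s['tcp_pos'].round(4),s['wrist_force'].round(1),s['gripper_width']*87)
im=w['image'];h=cv2.cvtColor(im,cv2.COLOR_BGR2HSV).astype(int)
red=((h[...,0]<6)|(h[...,0]>174))&(h[...,1]>170)&(h[...,2]>60)
blue=(abs(h[...,0]-108)<12)&(h[...,1]>120)
ys,xs=np.where(blue);hull=cv2.convexHull(np.c_[xs,ys].astype(np.float32));
inside=np.zeros(red.shape,np.uint8);cv2.fillPoly(inside,[hull.astype(int)],1)
A=np.array([-.5,0,.866]);D=np.array([-.866,0,-.5]);L=np.array([0,1.,0])
def pl(uv,C):
    o,d=ray(w,uv);P=o+d*((((C-o)@A)/(d@A))[:,None]);q=P-C;return q@D,q@L
def comps(m,nm):
    n,l,st,ce=cv2.connectedComponentsWithStats(m.astype(np.uint8))
    for i in range(1,n):
        if st[i][4]>60:
            y,x=np.where(l==i)
            print(nm,ce[i].round(0),st[i].tolist(),end=' ')
            for C in ([.636,.034,.114],[.640,.035,.114]):
                a,b=pl(np.c_[x,y].astype(float),np.array(C));r=np.hypot(a,b)*1e3
                print('ang %.1f r %.0f-%.0f'%(np.degrees(np.arctan2(b.mean(),a.mean())),r.min(),r.max()),end='; ')
            print()
comps(red,'red')
C=np.array([.638,.034,.114]);yy,xx=np.mgrid[0:420,0:560];a,b=pl(np.c_[xx.ravel(),yy.ravel()].astype(float),C)
r=np.hypot(a,b).reshape(420,560)
comps((h[...,1]<70)&(h[...,2]>110)&(r>.051)&(r<.066)&(xx>60),'white')
E
python3 ang.py w8.png
```

```text
16.65 [0.5231 0.0581 0.0874] [-8.3 -1.3 -1. ] 18.32927330330646
red [291.  90.] [275, 71, 34, 40, 698] ang 26.5 r 37-53; ang 23.0 r 40-57; 
red [256. 131.] [242, 118, 30, 27, 505] ang 30.7 r 63-75; ang 28.2 r 67-79; 
white [231.  51.] [203, 0, 70, 94, 201] ang 60.3 r 49-51; ang 55.6 r 51-53; 
white [305. 122.] [282, 104, 41, 35, 622] ang 14.1 r 49-64; ang 11.9 r 53-68;
```

>>> move_arm --targets "0.04 0.2 0.02 0;0.06 0.2 0.03 0;0.07 0.2 0.04 0;0.05 0.15 0.03 0;0 0 0 0;0 0 0 0;0 0 0 0"

```text
time_s: 17.28
tcp_pos: [0.5268, 0.0765, 0.0894]
ee_rot: [[1.0, -0.003, -0.018], [-0.003, -1.0, -0.004], [-0.018, 0.004, -1.0]]
wrist_force: [-11.4, -0.7, -1.3]
gripper_width: 0.199
gripper_force: 30.0
```

```bash
python3 ang.py w9.png
```

```text
17.2833 [0.5268 0.0765 0.0894] [-11.4  -0.7  -1.3] 17.27962948953369
red [338.  99.] [320, 78, 38, 41, 727] ang 25.9 r 35-53; ang 22.0 r 38-56; 
white [462.  95.] [438, 80, 48, 28, 80] ang -41.1 r 49-50; ang -39.6 r 54-55; 
white [415. 114.] [392, 108, 45, 12, 77] ang -17.7 r 49-50; ang -18.0 r 54-55; 
white [320. 127.] [298, 114, 37, 28, 435] ang 25.5 r 53-64; ang 22.6 r 57-68;
```

>>> move_arm --targets "0 0 0 0;0 0 0 0;0 0 0 0;0 0 0 0;0 0 0 0" --gripper 60

```text
time_s: 17.75
tcp_pos: [0.5357, 0.079, 0.0933]
ee_rot: [[1.0, 0.001, 0.002], [0.001, -1.0, 0.001], [0.002, -0.001, -1.0]]
wrist_force: [0.1, -0.3, 0.1]
gripper_width: 0.495
gripper_force: 0.0
```

>>> move_arm --targets "-0.3 0 0.2 0;-0.6 0 0.5 0;-0.8 0 0.8 0;-0.6 0 0.8 0;0 0 0.8 0;0 0 0.6 0;0 0 0 0;0 0 0 0"

```text
time_s: 18.42
tcp_pos: [0.4775, 0.0789, 0.1863]
ee_rot: [[1.0, 0.001, 0.002], [0.001, -1.0, 0.002], [0.002, -0.002, -1.0]]
wrist_force: [0.8, 0.7, 0.2]
gripper_width: 0.692
gripper_force: 0.0
```

```bash
python3 ang.py w10.png
python3 - <<'E'
import cv2
cv2.imwrite('pics/w10b.png',cv2.imread('pics/w10.png'))
E
```

```text
18.4167 [0.4775 0.0789 0.1863] [0.8 0.7 0.2] 60.22606464057561
red [322.  24.] [312, 11, 21, 27, 288] ang 26.7 r 36-52; ang 23.1 r 39-55; 
white [312.  45.] [296, 34, 29, 24, 264] ang 25.5 r 50-64; ang 22.9 r 53-68;
```

View pics/w10b.png

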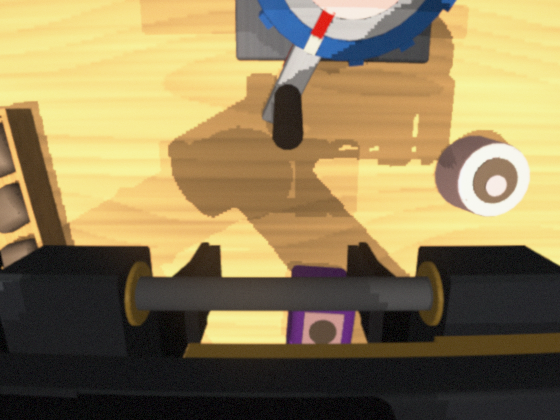

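The wrist view shows the white line (312,45) continuing straight from the red mark (322,24), matched to within about 1°. The gripper is clear, so I'm handing in.

```bash
python3 -c "
from station import *
print(finish_job())"
```

```text
the job is handed in; nothing more can be done
None
```

The job is handed in, with no verdict returned: the pink block stands upright in the green tray, the collar's white line meets the red locked mark to within about 1°, the post is released and the arm is clear, at about 18.4 s on the robot's clock.

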